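# Shut a packed lunch box and snap its two clips under the rim

## Task

The lunch is packed: close the lunch box. Tip its open lid over from behind so that it lies shut, then fold each of the two orange clips on the lid's front edge down over the rim and press it until its edge snaps under the lip and it stays down by itself. Only push with the fingertips: do not lift, tip or shove the box, and leave the jam jar, the fork and the yogurt pot where they are.

Things in the scene. Friction and masses are not known exactly. Their poses are not given: they have to be found in the camera images.
- lunch_box: loose teal lunch box, 0.9 to 1.5 kg, on rubber feet, 120 mm deep (its x), 172 mm wide (its y), rim 62 mm above the worktop. Origin: centre of its underside. -x side = front, more or less towards the robot, with the clips; lid hinged at the +x side. A lip projects below the rim in front: outer edge 66 mm in front of the box's centre, underside 53.5 mm above the worktop
- box_lid (a joint): angle of the cream lid (124 x 176 x 4 mm), rad: 0 = shut on the rim (top then 68 mm above the worktop), 1.57 = upright, 1.95 = leaning back on its stop; starts at 1.3 to 1.85. Stiff hinge: it stays put while steeper than about 1.25; pushed over to the front below about 1.0 it falls shut by its own weight
- lid_hinge (a point): middle of the lid's hinge axis: 62.5 mm behind the box's centre, 62.5 mm above the worktop; its x and z axes turn with the lid (lid surface along -x of it, outer face to +z of it)
- lid_front (a point): middle of the lid's front (free) edge, on its outer face: 124 mm from the hinge axis. With the lid upright it is 187 mm above the worktop; on either side of it the open clips stand up to 207 mm and 20 mm behind the lid, with a clear gap of 54 mm between them, where a finger can reach the lid's back
- clip_left (a joint): angle of the orange clip at the box's +y side (robot's left), rad: 0 = folded down fully, about 0.85 = standing open; a weak spring (0.015 N m) lifts it again to 0.4 or more if let go unfastened. A bead inside it meets the lip at about 0.4 rad and passes it at about 0.2 under a press of 3 to 10 N; then the clip holds itself at about 0.05
- clip_right (a joint): the same for the orange clip at the box's -y side (robot's right)
- clip_left_press (a point): point on the left clip's outer face, 11 mm from its hinge, at mid width: where to press. With lid and clip shut it is on the clip's top, 70 mm above the worktop, 63 mm in front of the box's centre, 50 mm to its +y side; pressing straight down over that spot (not farther out) folds the open clip and snaps it
- clip_right_press (a point): the same for the right clip, 50 mm to the -y side of the box's centre
- jam_jar_mid (a point): centre of a jam jar with a green lid, 74 mm across, 90 mm high, beside the box's left end
- fork_mid (a point): middle of a fork with a purple handle, 197 x 27 x 16 mm, lying beside the box's right end, lengthwise from front to back
- yogurt_pot_mid (a point): centre of a small green and white pot, 72 mm across, 71 mm high, to the right of the fork
- clip_left_hinge (a point): middle of the left clip's hinge on the lid, axis along the box's y; with the lid shut 52 mm in front of the box's centre, 50 mm to its +y side, 67.5 mm above the worktop. The clip is an L, 46 mm wide: when shut, a 17 mm leg lies on the lid from here outwards and a 24 mm leg hangs down in front of the lip
- clip_right_hinge (a point): the same for the right clip, 50 mm to the -y side of the box's centre
- clip_left_edge (a point): middle of the left clip's free edge (end of the long leg). Lid shut and clip open: the L's corner is its highest point, 82 mm above the worktop, 62 mm in front of the box's centre, and the long leg slopes down and forward to this edge. Clip shut: 44 mm above the worktop, 69 mm in front of the box's centre
- clip_right_edge (a point): the same for the right clip

How it is judged:
On the way:
1. the lid lies shut while both clips are still open (value of joint box_lid below 0.03 rad and value of joint each of clip_left, clip_right above 0.3 rad), for 0.1 s.
At the end, for the whole second after the job is handed in: The lid is shut (below 0.03 rad), both clips hold themselves down with their beads under the lip (below 0.15 rad), the box stands flat within 40 mm of where it was, and jar, fork and pot are within 20 mm of where they were (value of joint box_lid below 0.03 rad and value of joint each of clip_left, clip_right below 0.15 rad and linear speed of lunch_box below 0.01 m/s and distance of lunch_box from where it was at the start of the episode below 0.04 m and angle between lunch_box's own z axis and vertical below 0.05 rad and distance of each of jam_jar_mid, fork_mid, yogurt_pot_mid from where it was at the start of the episode below 0.02 m); the robot touches nothing.
It fails at once if the lunch box is lifted or tipped (height (world z) of lunch_box above 0.012 m or angle between lunch_box's own z axis and vertical above 0.12 rad).
It fails at once if the lunch box is shoved more than 50 mm (distance of lunch_box from where it was at the start of the episode above 0.05 m).
It fails at once if the jam jar, the fork or the yogurt pot is lifted, upset or pushed away (distance of any of jam_jar_mid, fork_mid, yogurt_pot_mid from where it was at the start of the episode above 0.03 m).
It also fails if it takes over 51 s, if anything falls off the work surface, if the arm or the gripper's body presses on something with over 40 N, if the wrist force passes 120 N, or if a joint passes its speed limit or range.

## Robot

A 6-joint arm with a two-finger parallel gripper is mounted at the origin on a cart in front of the work surface, level with it; the furniture and walls round the work are solid. World frame = base frame: x ahead of the robot, y to its left, z up, the work surface at z = 0. Lengths are in m, angles in rad, forces in N, time in s.
With the tool pointing down it reaches from about 0.325 to 0.9 m from the base axis. Payload 6.1 kg.
Tool frame: the origin (TCP) lies between the finger pads; the fingertips stand 8 mm ahead of it and the grasp point (between the pads) lies 11 mm behind it; x points along the fingers, y is the direction in which the jaws open and shut, and the axes are right-handed (so a half turn about x gives the same grasp; the last joint's range is limited). The gripper opens to 85 mm and grips with 20 to 120 N. Pads are 22 mm wide; open, the fingers measure 114 mm over their backs; the gripper's body (76 mm by 85 mm) begins 54 mm behind the grasp point. The pads swing forward as they close: fully open they stand 13 mm farther back than shut.
Start: joints at [-0.126, 0.22, 1.526, -0, 1.395, -0.126], TCP at [0.625, -0, 0.239] pointing down, gripper open.
Joint ranges: [-2.98, 2.98], [-0.91, 2.08], [0.09, 2.57], [-1.24, 4.39], [0.2, 2.65], [-2.68, 2.68]. Speed limits (rad/s): [2.57, 2.57, 3.01, 3.14, 3.14, 3.14].

## Interface

Orientations are given as a unit quaternion [x, y, z, w].
In Python, from bench import manip, eoat, planner, optics gives the robot as it stands. Calls block until the motion is done:
- manip.goto(position, orientation): joint-space move of the TCP to a pose.
- manip.movel(position, rot=None, feed=0.15): straight line of the TCP; rot=None keeps the orientation; feed is the mean speed in m/s.
- manip.movej(angles): joint-space move.
- eoat.gripper_to(opening): finger opening in m; the grip force is fixed at half the most; returns when the fingers have stopped.
- manip.wait(seconds).
- planner.ik(position, orientation): joint angles nearest the present ones, or None.
- manip.read_state(): the state.
- optics.grab_frame(name): name is "scene" or "side" or "wrist"; returns a dict with "image" (384x512x3 uint8, blue, green, red), "fx", "fy", "cx", "cy" (pixels), "origin" and "orientation" of the camera in the world. Camera axes: x right, y down, z forward; pixel columns grow to the right and rows downward; lengths in m; the calibration is good to about 2 mm. A picture is of the moment at which its call begins. There is no depth.
A pose or a line that the arm cannot do raises manip.IKError and nothing moves.
- manip.close_job(): hands the job in, once; it reports no verdict.
The state is a dict: "time": time; "q": joint angles; "qvel": joint speeds; "effort": joint torques, N m; "tool_pos": TCP position; "tcp_rot": TCP orientation; "contact_force": force on the tool from outside, world axes, zero at the start; "moment": the same for the moment, N m; "width": finger opening in m.
Only numpy, scipy, OpenCV 4.12 (cv2) and the standard library are available. Lean on these libraries where they do the work, as an engineer would, in place of code of your own. Each camera call takes 0.05 s, during which the arm holds its last target. There are 200 camera calls.

## Working session

There is one attempt and no reset: what is moved stays moved. The work goes in short steps, each a Python script; the robot and the scene stay as the last script left them, time stands still between calls to the robot, and variables do not carry over. Pictures are saved under pics/ and viewed, about 8 in all and at most 12, crops included, and the job is handed in when it is done.

```bash
ls; mkdir -p pics; python3 - <<'E'
from bench import manip, eoat, planner, optics
import cv2
for n in("scene","side"):
    f=optics.grab_frame(n); cv2.imwrite(f"pics/{n}0.png",f["image"]); print({k:v for k,v in f.items() if k!="image"})
s=manip.read_state();print(s)
E
```

```text
pics
{'fx': 378.8366910072892, 'fy': 378.8366910072892, 'cx': 254.31419700291264, 'cy': 192.34837482451198, 'origin': array([-0.04205486, -0.43211769,  0.42281532]), 'orientation': array([ 0.76022898, -0.34758396,  0.23519992, -0.49590149])}
{'fx': 396.09881532342314, 'fy': 396.09881532342314, 'cx': 259.2185156383119, 'cy': 188.68860211216003, 'origin': array([0.11993228, 0.67214007, 0.4779132 ]), 'orientation': array([-0.26853552,  0.81756912, -0.48848279,  0.14440904])}
{'time': 0.1, 'q': array([-1.26113673e-01,  2.21155322e-01,  1.52750318e+00, -2.93447505e-05,
        1.39470704e+00, -1.26094035e-01]), 'qvel': array([-1.03862249e-03, -1.09744213e-03, -3.14831670e-03,  1.02353254e-03,
        6.68159867e-04,  8.57499970e-05]), 'effort': array([ 6.93603797e-04, -4.98243856e+01, -3.90546799e+01, -2.32586735e-04,
        5.66593517e-03, -2.12633734e-05]), 'tool_pos': array([6.24463374e-01, 4.61728140e-05, 2.38300209e-01]), 'tcp_rot': array([ 0.49961139,  0.50048537, -0.50039545,  0.499507  ]), 'contact_force': array([0.36152277, 0.18476141, 0.18837683]), 'moment': array([-0.06649528, -0.03883075,  0.02407389]), 'width': 0.0853420664711717}
```

View pics/scene0.png

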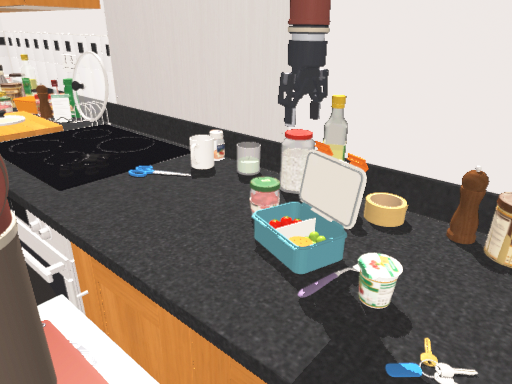

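View pics/side0.png

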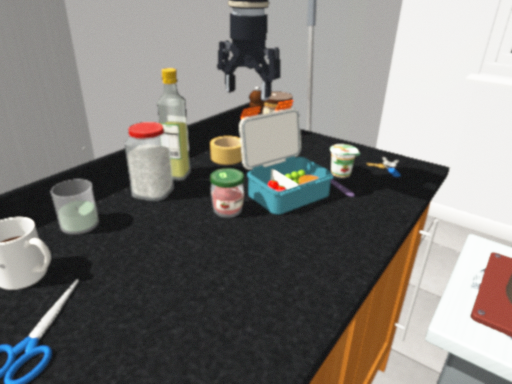

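Scene view: the box's front-left rim corner is near (254,213), its front-right near (297,250), and the lid leans back at (300-365,150-227). In the side view the box is at (247-331,160-212). I'll crop both for the corners.

```bash
python3 - <<'E'
import cv2
a=cv2.imread("pics/scene0.png")[135:285,240:400]; a=cv2.resize(a,None,fx=4,fy=4,interpolation=cv2.INTER_CUBIC)
b=cv2.imread("pics/side0.png")[90:225,200:360]; b=cv2.resize(b,None,fx=4,fy=4,interpolation=cv2.INTER_CUBIC)
def grid(im,x0,y0):
    for x in range(0,im.shape[1],80): cv2.putText(im,str(x0+x//4),(x,10),0,.4,(0,0,255),1); cv2.line(im,(x,12),(x,im.shape[0]),(255,0,255),1)
    for y in range(0,im.shape[0],80): cv2.putText(im,str(y0+y//4),(0,y+12),0,.4,(0,0,255),1); cv2.line(im,(0,y),(im.shape[1],y),(255,0,255),1)
    return im
cv2.imwrite("pics/a.png",grid(a,240,135)); cv2.imwrite("pics/b.png",grid(b,200,90))
E
```

```text
(no output)
```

View pics/a.png

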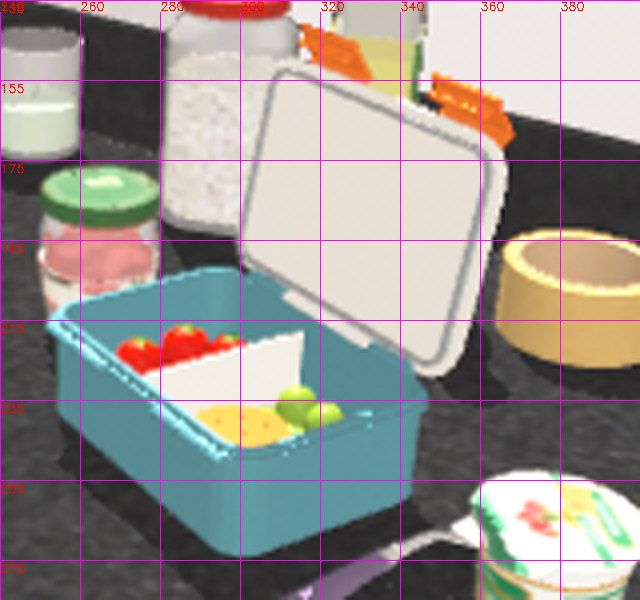

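View pics/b.png

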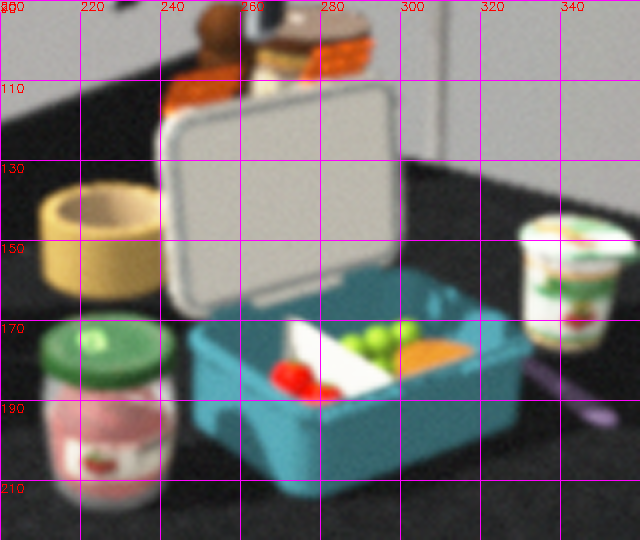

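Both crops show the lid's quad and the rim corners clearly. In the scene view the lid corners are at about (308,149), (368,173), (351,232), (299.5,201). In the side view they are at (238,120), (298,110), (302,153), (246,169). I'll fit the pose to these.

```bash
cat > h.py <<'E'
import numpy as np
from scipy.spatial.transform import Rotation as R
from scipy.optimize import least_squares
CAM={"scene":(378.837,254.314,192.348,[-0.04205486,-0.43211769,0.42281532],[0.76022898,-0.34758396,0.23519992,-0.49590149]),
"side":(396.099,259.2185,188.6886,[0.11993228,0.67214007,0.4779132],[-0.26853552,0.81756912,-0.48848279,0.14440904])}
def proj(P,c):
    f,cx,cy,o,q=CAM[c]; p=R.from_quat(q).inv().apply(np.asarray(P)-o)
    return np.c_[f*p[:,0]/p[:,2]+cx,f*p[:,1]/p[:,2]+cy]
def lidpt(l,y,h,a): # box frame; l along lid, h outward
    return np.array([.0625-l*np.cos(a)+h*np.sin(a),y,.0625+l*np.sin(a)+h*np.cos(a)])
def world(P,x,y,yaw): return R.from_euler('z',yaw).apply(P)+[x,y,0]
def ray(c,u,v,z):
    f,cx,cy,o,q=CAM[c]; d=R.from_quat(q).apply([(u-cx)/f,(v-cy)/f,1]); return np.array(o)+d*(z-o[2])/d[2]
E
python3 - <<'E'
from h import *
obs={"scene":[(308,149.3),(368.3,173),(351.3,231.8),(299.5,200.8),(347,233.5),(298.8,250),(252,214.5)],
"side":[(238,120.5),(298.3,110),(301.8,152.8),(245.8,169.3)],}
# order lid: scene TL=+y front, TR=-y; BR -y; BL +y.  side: left=+y
def model(p):
    x,y,w,a=p; L=[lidpt(l,s*.088,.0015,a) for l,s in((.124,1),(.124,-1),(.001,-1),(.001,1))]
    rim=[[.060,-.086,.062],[-.062,-.086,.062],[-.062,.086,.062]]
    sr=[[.060,.086,.062],[-.062,.086,.062],[-.062,-.086,.062]]
    return world(np.array(L+rim),x,y,w),world(np.array(L+sr),x,y,w)
S=obs["side"]+[(247.5,172.5),(275,193.8),(332.5,176)]
def res(p):
    m,n=model(p); return np.r_[(proj(m,"scene")-obs["scene"]).ravel(),(proj(n,"side")-S).ravel()]
r=least_squares(res,[.6,0,0,1.6],loss="soft_l1"); print(r.x, np.round(res(r.x).reshape(-1,2),1).tolist())
for n,c,u,v,z in(("jar lid",'scene',265,183,.09),("jar",'side',227.5,177,.09),("pot",'scene',380,262,.07),("pot",'side',344,149,.07)): print(n,ray(c,u,v,z))
x,y,w,a=r.x
print(world(np.array([lidpt(.124,0,.0055,a),[-.063,.05,.07],[-.063,-.05,.07]]),x,y,w))
E
```

```text
[ 0.53883426 -0.05998773 -0.34373771  1.75266073] [[1.2, -1.9], [0.0, -1.0], [0.3, 1.0], [-1.7, -1.3], [2.2, -0.1], [-1.0, -0.2], [-1.7, -2.6], [1.1, -1.5], [0.7, -2.7], [-0.8, 2.2], [-1.8, 1.5], [-1.8, -0.7], [1.8, -0.5], [2.3, -1.8]]
jar lid [0.60478732 0.0793685  0.09      ]
jar [0.60553088 0.09032313 0.09      ]
pot [ 0.49975774 -0.25081839  0.07      ]
pot [ 0.49254065 -0.25733301  0.07      ]
[[ 0.62388611 -0.09043186  0.18346027]
 [ 0.49637009  0.00831888  0.07      ]
 [ 0.46266924 -0.08583128  0.07      ]]
```

```bash
cat >> h.py <<'E'
BX,BY,W=0.5388,-0.0600,-0.3437
def bw(x,y,z): return world(np.array([[x,y,z]]),BX,BY,W)[0]
def ori(yaw): # tool x down, jaw (tool y) along heading yaw
    c,s=np.cos(yaw),np.sin(yaw); X=[0,0,-1.];Y=[c,s,0.]
    return R.from_matrix(np.c_[X,Y,np.cross(X,Y)]).as_quat()
E
python3 - <<'E'
from h import *
from bench import manip, eoat, planner
print("redjar",ray('side',150,196,0),ray('side',147,130,.14),"bottle",ray('side',180,177,0), "tape",ray('scene',386,222,0))
print(ori(0))
for p in [(.13,0,.27),(.13,0,.163),(-.01,0,.158),(-.061,.05,.11),(-.061,-.05,.078)]:
    print(p,bw(*p),planner.ik(bw(*p),ori(W)),planner.ik(bw(*p),ori(W+np.pi/2)))
E
```

```text
redjar [0.79961426 0.14709523 0.        ] [0.84848508 0.0946832  0.14      ] bottle [0.81543539 0.03244412 0.        ] tape [ 0.780536   -0.15485103  0.        ]
[ 0.5  0.5 -0.5  0.5]
(0.13, 0, 0.27) [ 0.66119686 -0.10380649  0.27      ] [-2.73435154e-01  3.08661988e-01  1.36311857e+00 -4.44089210e-16
  1.46981210e+00  7.02648463e-02] [-2.73435154e-01  3.08661988e-01  1.36311857e+00 -4.44089210e-16
  1.46981210e+00 -1.50053148e+00]
(0.13, 0, 0.163) [ 0.66119686 -0.10380649  0.163     ] [-2.73435154e-01  3.82672485e-01  1.47263998e+00 -4.44089210e-16
  1.28628019e+00  7.02648463e-02] [-2.73435154e-01  3.82672485e-01  1.47263998e+00 -4.44089210e-16
  1.28628019e+00 -1.50053148e+00]
(-0.01, 0, 0.158) [ 0.52938486 -0.05663027  0.158     ] [-2.54741975e-01  7.38180880e-02  1.84828940e+00 -4.44089210e-16
  1.21948516e+00  8.89580247e-02] [-2.54741975e-01  7.38180880e-02  1.84828940e+00 -4.44089210e-16
  1.21948516e+00 -1.48183830e+00]
(-0.061, 0.05, 0.11) [0.49821628 0.00763107 0.11      ] [-1.43090362e-01  5.38017401e-02  1.96867573e+00 -4.44089210e-16
  1.11911518e+00  2.00609638e-01] [-1.43090362e-01  5.38017401e-02  1.96867573e+00 -4.44089210e-16
  1.11911518e+00 -1.37018669e+00]
(-0.061, -0.05, 0.078) [ 0.46451898 -0.08652036  0.078     ] [-3.51271163e-01  4.18977014e-02  2.05073349e+00 -4.44089210e-16
  1.04896146e+00 -7.57116283e-03] [-3.51271163e-01  4.18977014e-02  2.05073349e+00 -4.44089210e-16
  1.04896146e+00 -1.57836749e+00]
```

```bash
python3 - <<'E'
from h import *
from bench import manip, eoat, planner, optics
import cv2
p=manip.read_state()["tool_pos"]
manip.movel([p[0],p[1],.29],feed=.25); eoat.gripper_to(0)
manip.goto(bw(.135,0,.27),ori(W)); manip.movel(bw(.135,0,.163),feed=.15)
s=manip.read_state(); print(s["time"],s["contact_force"],s["tool_pos"],s["width"])
a=optics.grab_frame("scene")["image"][100:290,230:420]; b=optics.grab_frame("side")["image"][40:230,170:360]
cv2.imwrite("pics/c.png",cv2.resize(np.hstack([a,b]),None,fx=2.1,fy=2.1,interpolation=cv2.INTER_CUBIC))
E
```

```text
2.6167 [ 0.94909513  0.53461    -0.06995019] [ 0.66669172 -0.10534661  0.16443777] -0.00010776373325929599
```

View pics/c.png

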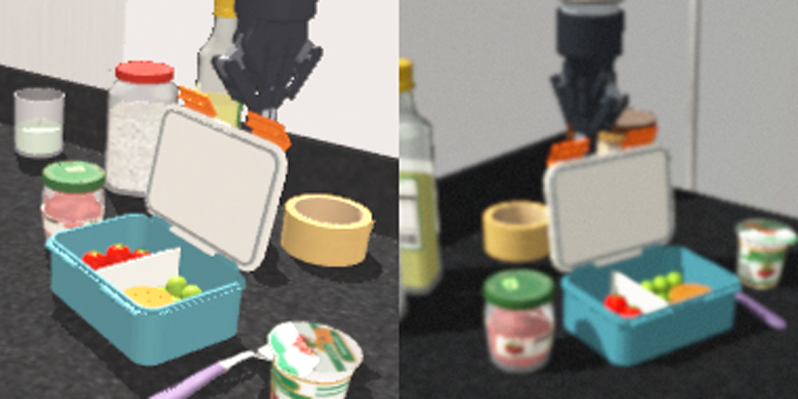

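The closed fingers are behind the lid between the two clips (left half at about (265,110), right half at (600,130)). Now I'll push the lid forward.

```bash
python3 - <<'E'
from h import *
from bench import manip, eoat, planner, optics
import cv2
for x,z in [(.11,.163),(.09,.163),(.07,.163),(.05,.162),(.03,.16),(.015,.158),(0,.156),(-.015,.152)]:
    manip.movel(bw(x,0,z),feed=.08); s=manip.read_state(); print(x,np.round(s["contact_force"],1))
manip.wait(.5); manip.movel(bw(-.015,0,.21),feed=.2); manip.movel(bw(.1,0,.26),feed=.25); manip.wait(.2)
print(manip.read_state()["time"])
a=optics.grab_frame("scene")["image"][120:300,230:420]; b=optics.grab_frame("side")["image"][60:240,170:360]
cv2.imwrite("pics/d.png",cv2.resize(np.hstack([a,b]),None,fx=2.1,fy=2.1,interpolation=cv2.INTER_CUBIC))
E
```

```text
0.11 [0.6 0.4 0.6]
0.09 [ 0.4  0.4 -0.4]
0.07 [ 0.7  0.3 -0.6]
0.05 [-0.4  0.2  0.3]
0.03 [0.2 0.5 0.7]
0.015 [-0.1  0.8  0.1]
0 [ 0.2  0.  -0.6]
-0.015 [ 0.5 -0.6 -0.4]
7.5917
```

View pics/d.png

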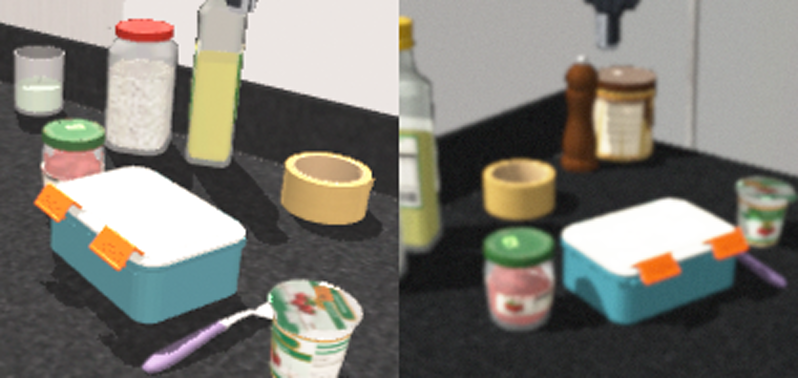

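The lid lies shut and both orange clips are open. Scene half: clips at (58,202) and (116,247). Side half: clips at (658,268) and (729,244). I'll check the clip positions against the model by colour.

```bash
cat > clips.py <<'E'
from h import *
import cv2
def hull(sy,a,c,x,y,w):
    P=[]
    for X,Z in((0,0),(-17,2),(-17.5,-23.5)):
        for d in(-23,23):
            P.append([-.052+(X*np.cos(a)+Z*np.sin(a))/1e3,sy*.05+d/1e3,.0675+(-X*np.sin(a)+Z*np.cos(a))/1e3])
    q=proj(world(np.array(P),x,y,w),c).astype(np.float32)
    h=cv2.convexHull(q); m=cv2.moments(h); return np.r_[m["m10"]/m["m00"],m["m01"]/m["m00"]],m["m00"]
def blobs(im,x0,x1,y0,y1):
    hsv=cv2.cvtColor(im,cv2.COLOR_BGR2HSV); m=cv2.inRange(hsv,(5,170,150),(18,255,255)); k=np.zeros_like(m); k[y0:y1,x0:x1]=m[y0:y1,x0:x1]
    n,_,st,ce=cv2.connectedComponentsWithStats(k); return sorted([(ce[i].round(1).tolist(),int(st[i,4])) for i in range(1,n) if st[i,4]>25])
E
python3 - <<'E'
from clips import *
from bench import optics
a=optics.grab_frame("scene")["image"]; b=optics.grab_frame("side")["image"]
A=blobs(a,235,310,190,270);B=blobs(b,270,350,160,205);print(A,B)
if len(A)==2 and len(B)==2:
    tgt=[("scene",1,A[0][0]),("scene",-1,A[1][0]),("side",1,B[0][0]),("side",-1,B[1][0])]
    f=lambda p:np.concatenate([hull(s,p[3],c,*p[:3])[0]-t for c,s,t in tgt])
    print(f([BX,BY,W,.85]).round(1)); r=least_squares(f,[BX,BY,W,.85],x_scale=[.01,.01,.05,.2]);print(r.x,r.fun.round(1))
E
```

```text
[([255.3, 216.0], 176), ([283.5, 237.6], 221)] [([293.2, 187.6], 171), ([327.1, 176.2], 150)]
[ 1.4 -0.2  0.6  0.  -1.5 -1.1 -1.5 -0.8]
[ 0.53534745 -0.0597461  -0.34592545  0.85170019] [ 0.2  0.3 -0.7  0.7 -0.3 -0.6 -0.2 -0.3]
```

```bash
sed -i 's/^BX,BY,W=.*/BX,BY,W=0.5355,-0.0598,-0.3455/' h.py; python3 - <<'E'
from clips import *
from bench import manip, optics
Q=ori(W+np.pi/2); x=-.061
manip.goto(bw(.0,.05,.2),Q)
for sy in(.05,-.05):
    manip.movel(bw(x,sy,.12),feed=.2); manip.movel(bw(x,sy,.093),feed=.1)
    f0=manip.read_state()["contact_force"][2]; log=[]
    for z in np.arange(.091,.0705,-.001):
        manip.movel(bw(x,sy,z),feed=.03); s=manip.read_state(); f=s["contact_force"][2]-f0; log.append((round(s["tool_pos"][2]*1e3,1),round(f,1)))
        if f>(18 if z<.08 else 25): break
    print(sy,log); manip.movel(bw(x,sy,.13),feed=.15)
manip.movel(bw(.05,0,.25),feed=.25); manip.wait(.3); print(manip.read_state()["time"])
a=optics.grab_frame("scene")["image"]; b=optics.grab_frame("side")["image"]
print(blobs(a,235,310,190,270),blobs(b,270,350,160,205))
for c in("scene","side"):
    for s in(1,-1): print(c,s,hull(s,.05,c,BX,BY,W))
a=a[120:300,230:420]; b=b[60:240,170:360]
cv2.imwrite("pics/e.png",cv2.resize(np.hstack([a,b]),None,fx=2.1,fy=2.1,interpolation=cv2.INTER_CUBIC))
E
```

```text
0.05 [(np.float64(91.5), np.float64(0.2)), (np.float64(90.1), np.float64(-0.5)), (np.float64(88.9), np.float64(-1.2)), (np.float64(87.9), np.float64(0.5)), (np.float64(86.9), np.float64(-0.2)), (np.float64(85.9), np.float64(0.1)), (np.float64(85.1), np.float64(1.5)), (np.float64(84.1), np.float64(5.1)), (np.float64(82.9), np.float64(2.4)), (np.float64(81.8), np.float64(0.9)), (np.float64(80.8), np.float64(-0.3)), (np.float64(79.9), np.float64(-0.4)), (np.float64(79.0), np.float64(-0.2)), (np.float64(78.3), np.float64(2.5)), (np.float64(78.0), np.float64(10.3)), (np.float64(77.8), np.float64(17.7)), (np.float64(77.6), np.float64(25.1))]
-0.05 [(np.float64(91.5), np.float64(-0.3)), (np.float64(90.1), np.float64(0.3)), (np.float64(89.0), np.float64(-0.8)), (np.float64(87.9), np.float64(0.2)), (np.float64(86.9), np.float64(-0.7)), (np.float64(85.9), np.float64(0.4)), (np.float64(85.1), np.float64(2.2)), (np.float64(84.2), np.float64(4.3)), (np.float64(82.9), np.float64(3.1)), (np.float64(81.8), np.float64(0.9)), (np.float64(80.9), np.float64(0.3)), (np.float64(79.9), np.float64(-1.5)), (np.float64(79.0), np.float64(-1.0)), (np.float64(78.3), np.float64(3.3)), (np.float64(78.0), np.float64(10.4)), (np.float64(77.7), np.float64(17.5)), (np.float64(77.5), np.float64(24.7))]
21.9083
[([256.0, 221.1], 145), ([284.1, 243.3], 191)] [([291.5, 190.2], 193), ([325.0, 178.7], 169)]
scene 1 (array([257.17068057, 220.82148562]), 243.1704103704542)
scene -1 (array([284.4187102 , 243.06022675]), 326.44043260393664)
side 1 (array([291.53998878, 191.26258175]), 256.788565374678)
side -1 (array([325.26688018, 180.06307922]), 220.7103179548867)
```

View pics/e.png

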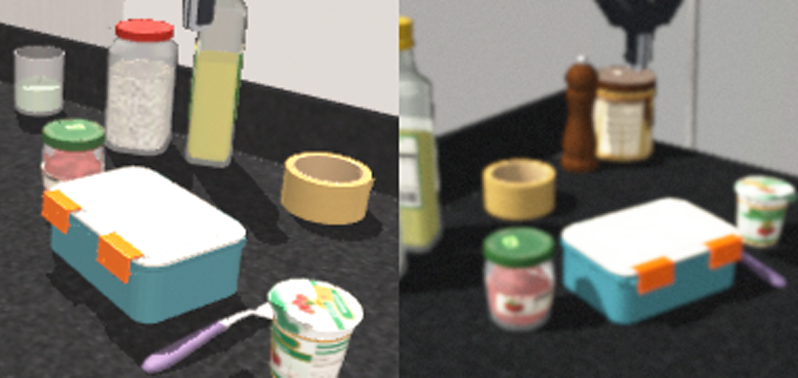

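Both clips stay down with the gripper away (scene half at (60,210) and (120,258)). Their positions match the shut model, and the box, jar, fork and pot look unmoved. I'm handing in the job.

```bash
python3 -c "
from bench import manip
manip.close_job()"
```

```text
the job is handed in; nothing more can be done
```

The lunch box is closed and the job is handed in. The last logged robot time was 21.9 s of the 51 s allowed; the hand-in gave no verdict.

- **Lid:** I pushed it over from behind with the closed fingertips, between the two clips, until it fell shut. A picture showed it shut with both clips still open (fitted at about 0.85 rad). The force sensor read only noise during the push.
- **Clips:** I pressed each one straight down at its press point. Both showed a snap of about 4 to 5 N, then came to a hard stop at the shut height. I backed off at about 25 N.
- **Last pictures:** With the gripper clear, both clips stayed down. Their image positions match the shut model (about 0.05 rad) to within about 1.5 pixels. The box, jar, fork and pot look unmoved; I judged that by eye and did not measure it.

No check failed. Two camera fits of the box position differed by about 3 mm, and I used the later one for pressing the clips.

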